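# Reset the tripped breaker on the carving bench's supply box

## Task

One breaker on the bench supply box has tripped: its lever stands midway, between the off end (towards the long edge of the box without sockets) and the on end (towards the socket strip). Reset it: push its lever fully off against the reset spring until it is home on its stop and hold it there a moment, then throw it fully on, let go and leave it. Do not force it (keep the push on the breaker under about 20 newtons; it will not go on until it has been fully off), and leave the other two levers and everything lying about as they are.

Things in the scene. Friction and masses are not known exactly. Their poses are not given: they have to be found in the camera images.
- supply_box: Grey steel box, 260 (x) x 270 (y) x 30 mm high, fixed on the table. A black socket strip (50 x 250 mm, top 52 mm above the table) lies along its +x edge. Origin: centre of its underside. +x points from the off to the on side of all levers. Three black breakers stand on it in a row along y, 66 mm apart, in any order, their middles at x = -30 mm.
- breaker_a: The tripped breaker: black housing 100 (x) x 58 (y) x 60 mm high, fixed on the box, axes parallel to the box's. Origin: centre of its underside, 30 mm above the table. A round boss on top reaches 74 mm above the origin. Its lever is a flat grey bar, 10 mm thick along its travel, 16 mm wide (y).
- breaker_a_pivot (a point): Point on the turning axis (along y) of the tripped lever, 65 mm above the breaker's origin. Pushed 50 mm from the axis the lever takes 1 to 2 N; over the last 0.35 rad before off a reset spring opposes it with about 8 to 12 N, up to the hard stop, and when let go pushes the lever back to about 0.3 rad.
- lever_a_tip (a point): Middle of the end face of the tripped lever, 70 mm from the turning axis. The latch catches only in the last 2 mm or so of travel before the off stop; until then the lever is blocked hard at about 0.95 rad. Once caught, the lever goes on freely and stays.
- lever_a (a joint): Angle of the tripped breaker's lever, rad: 0 = off stop (leaning 0.6 rad from upright towards the box's -x), 0.6 = upright, 1.2 = on stop (leaning 0.6 rad towards the box's +x). Starts between 0.5 and 0.8.
- lever_b (a joint): Angle of the second breaker's lever, same shape and sense; it is on, near 1.2, and must stay there.
- lever_b_tip (a point): Middle of the end face of the second breaker's lever, 70 mm from its axis.
- lever_c (a joint): Angle of the third breaker's lever, same shape and sense; it is off on purpose, near 0, and must stay there.
- lever_c_tip (a point): Middle of the end face of the third breaker's lever, 70 mm from its axis.
- sanding_block: Loose cork sanding block, 32 x 60 x 20 mm, lying on the supply box's top in front (-x) of the breakers. Origin: centre of its underside.
- chisel: Loose wood-handled carving chisel, 210 mm long, 26 mm thick, lying on the table along the supply box's -x edge. Origin: under the ferrule, on the table; its +x axis points to the blade's edge.
- mallet: Loose turned carving mallet standing on its head, 84 mm across, 205 mm high. Origin: centre of its underside.
- mug: Loose white mug, 80 mm across, 90 mm high. Origin: centre of its underside.
- oil_jar: Loose amber jar, 60 mm across, 85 mm high, standing on the table close by the supply box's +y end. Origin: centre of its underside.
- plaque_blank: Loose wooden blank, 150 x 110 x 8 mm, lying flat. Origin: centre of its underside.
- chisel_2: Loose narrow chisel, 200 mm long, lying on the table. Origin: under the ferrule, on the table.

How it is judged:
By the outcome, as a careful person would: the job done as asked, in the order asked, and still so for the second after the job is handed in, with the robot touching nothing.
It also fails if it takes over 51 s, if anything falls off the work surface, if the arm or the gripper's body presses on something with over 40 N, if the wrist force passes 120 N, or if a joint passes its speed limit or range.

## Robot

A 6-joint arm with a two-finger parallel gripper is mounted at the origin on the work surface. World frame = base frame: x ahead of the robot, y to its left, z up, the work surface at z = 0. Lengths are in m, angles in rad, forces in N, time in s.
With the tool pointing down it reaches from about 0.375 to 0.975 m from the base axis. Payload 3.8 kg.
Tool frame: the origin (TCP) lies at the very end of the fingers, on their centre line; the grasp point (between the pads) lies 19 mm behind it; z points along the fingers, y is the line along which they close (so a half turn about z gives the same grasp; the last joint's range is limited). The gripper opens to 85 mm and grips with 20 to 120 N. Pads are 22 mm wide; open, the fingers measure 114 mm over their backs; the gripper's body (76 mm by 85 mm) begins 54 mm behind the grasp point. The pads swing forward as they close: fully open they stand 13 mm farther back than shut.
Start: joints at [1.187, 0.264, 1.604, -0, 1.274, -0.037], TCP at [0.229, 0.635, 0.231] pointing down, gripper open.
Joint ranges: [-2.63, 2.63], [-0.94, 2.18], [0.31, 2.57], [-1.31, 4.45], [0, 2.66], [-2.55, 2.55]. Speed limits (rad/s): [2.57, 2.57, 3.14, 3.14, 3.14, 3.14].

## Interface

Orientations are given as a rotation vector (axis times angle).
In Python, from workcell import monitor, viewer, job gives the robot as it stands. The module is installed in compiled form; this text tells all that it offers.
- The arm moves only by the tool step_arm, never from a script. Its argument "series" is one flat list of numbers, 4 for each row, row after row: the shift along the tool's x, y, z in m, then the turn about the tool's z in rad. A call has 1 to 8 rows; each row is the pose to reach, as a shift and turn from the pose commanded when the call began, along the tool's axes at that moment; what a row does not reach only later rows make up. A row lasts 1/8 s, in which the tool goes at most 62.5 mm and 10.7 degrees, less where a joint would pass 70% of its speed; a pose out of reach is approached as far as the arm can. A call with a gripper value outside its range is refused whole. "gripper" is the opening, from 0 (shut) to 1 (fully open), set as the call begins (left out, the last holds). The fingers move at their own pace and stop on an object; "newtons" is the grip in N (left out, the last holds). Time passes only in rows, so rows that repeat a pose let the fingers close. It gives the time, the measured TCP pose, the force, the opening and the grip force at its end, in the units of the state.
- monitor.read_state(): the state, without advancing time (a new reading comes with each control period).
- viewer.read_camera(name): name is "scene" or "side" or "wrist"; returns a dict with "image" (480x640x3 uint8, red, green, blue), "intrinsics" (3x3 intrinsics, pixels), "distortion" ([k1, k2, p1, p2, k3] as OpenCV has them; the pictures are not rectified), "T" (4x4, takes a point from camera to world coordinates); the wrist camera has in their place "hand_eye" (4x4, takes a point from camera to tool coordinates, whose origin is the TCP and whose axes are the flange's). Camera axes: x right, y up, looking along -z (the intrinsics and any distortion apply to the point x, -y, -z); pixel columns grow to the right and rows downward; lengths in m; the calibration is good to about 2 mm. A picture is of the moment at which its call begins: read the wrist's pose just before it. There is no depth.
- job.finish_job(): hands the job in; it is judged then, once.
Trained networks look in a picture, given as the dict that the camera call returned (one of the last four; its "shot" number tells which), for a name from the list of things; names that differ only in an ending like _2 or _b are one class to them, and where a whole thing is asked for, a point or a joint stands for the part that bears it (a point fixed in the world has none). Each returns a list of dicts, best first, with "score" (0 to 1); they miss things now and then, are a little off and sometimes report something else, mostly with a low value. They report only what shows in the picture. A call takes as long as a camera call.
- viewer.boxes_of(picture, label): "extent" ([centre column, centre row, width, height] in pixels, round what is visible of it).
- viewer.spot_point(picture, label): "point" ([column, row] in pixels: a listed point, or the origin of a listed thing).
The state is a dict: "time": time; "q": joint angles; "joint_vel": joint speeds; "joint_torque": joint torques, N m; "tool_pos": TCP position; "tcp_rot": TCP orientation; "wrist_force": force on the tool from outside, world axes, zero at the start; "torque": the same for the moment, N m; "width": opening from 0.0 (shut) to 1.0 (fully open); "grip_force": force on a finger pad.
Only numpy, scipy, OpenCV 4.12 (cv2) and the standard library are available. Lean on these libraries where they do the work, as an engineer would, in place of code of your own. Each camera call takes 0.05 s, during which the arm holds its last target. There are 200 camera calls.

## Working session

There is one attempt and no reset: what is moved stays moved. The work goes in short steps, Python scripts to look and compute and a tool call to move; the robot and the scene stay as the last step left them, time stands still between calls to the robot, and variables do not carry over. Pictures are saved under pics/ and viewed, at most 10 in all, crops included, and the job is handed in when it is done.

Besides the shell and the picture viewer there is one more tool, called after "Emit:" by a JSON object that holds its "op" and its "data", one argument or row to a line. step_arm: Moves the arm, as the interface text tells. Its arguments: {"type":"object","properties":{"series":{"type":"array"},"gripper":{"type":"number"},"newtons":{"type":"number"}},"required":["series"]}

```bash
mkdir -p pics
cat > h.py <<'E'
import numpy as np, cv2
from workcell import monitor, viewer, job
from scipy.spatial.transform import Rotation as R
def cam(n):
    s=monitor.read_state(); p=viewer.read_camera(n)
    if 'T' in p: T=np.array(p['T'])
    else:
        W=np.eye(4);W[:3,:3]=R.from_rotvec(s['tcp_rot']).as_matrix();W[:3,3]=s['tool_pos'];T=W@np.array(p['hand_eye'])
    p['Tw']=T; return p
def ray(p,uv):
    u=cv2.undistortPoints(np.array([[uv]],float),np.array(p['intrinsics']),np.array(p['distortion']))[0,0]
    d=p['Tw'][:3,:3]@np.array([u[0],-u[1],-1]); return p['Tw'][:3,3],d/np.linalg.norm(d)
def atz(p,uv,z):
    o,d=ray(p,uv); return o+d*(z-o[2])/d[2]
def proj(p,X):
    c=np.linalg.inv(p['Tw'])@np.append(X,1); c=c[:3]*[1,-1,-1]
    return cv2.projectPoints(c[None],np.zeros(3),np.zeros(3),np.array(p['intrinsics']),np.array(p['distortion']))[0].ravel()
def tri(rs):
    A=0;b=0
    for o,d in rs:
        M=np.eye(3)-np.outer(d,d);A=A+M;b=b+M@o
    X=np.linalg.solve(A,b); return X,[float(np.linalg.norm((np.eye(3)-np.outer(d,d))@(X-o))) for o,d in rs]
def save(p,f): cv2.imwrite('pics/'+f,p['image'][...,::-1])
E
cat > a.py <<'E'
from h import *
np.set_printoptions(precision=3,suppress=True)
s=monitor.read_state();print({k:np.round(s[k],3) for k in s})
for n in ['scene','side','wrist']:
    p=cam(n);save(p,n+'0.png');print(n,p['Tw'][:3,3])
    for l,z in [('supply_box',0),('breaker_a',.03),('breaker_a_pivot',.095),('lever_a_tip',.16),('sanding_block',.03),('mallet',0),('mug',0),('oil_jar',0)]:
        for r in viewer.spot_point(p,l)[:3]: print(' ',l,np.round(r['point']),round(r['score'],2),atz(p,r['point'],z))
E
python3 a.py
```

```text
{'time': np.float64(0.0), 'q': array([ 1.187,  0.265,  1.605,  0.   ,  1.274, -0.037]), 'joint_vel': array([ 0.   , -0.002,  0.001, -0.003,  0.002, -0.   ]), 'joint_torque': array([ -0.001, -51.512, -36.73 ,  -0.   ,   0.013,   0.   ]), 'tool_pos': array([0.229, 0.634, 0.23 ]), 'tcp_rot': array([-0.542, -3.094,  0.003]), 'wrist_force': array([-0.971,  0.419,  0.198]), 'torque': array([0.039, 0.028, 0.001]), 'grip_force': np.float64(0.0), 'width': np.float64(0.997)}
scene [1.056 0.591 1.052]
  supply_box [303. 302.] 0.9 [0.616 0.021 0.   ]
  breaker_a [314. 288.] 0.95 [0.582 0.025 0.03 ]
  breaker_a [360. 275.] 0.4 [0.478 0.074 0.03 ]
  breaker_a_pivot [308. 271.] 0.76 [0.591 0.017 0.095]
  lever_a_tip [313. 247.] 0.5 [0.57  0.016 0.16 ]
  sanding_block [326. 259.] 0.72 [ 0.504 -0.018  0.03 ]
  sanding_block [302. 300.] 0.32 [0.626 0.032 0.03 ]
  mallet [454. 388.] 0.63 [0.531 0.407 0.   ]
  mug [244. 168.] 0.72 [ 0.427 -0.452  0.   ]
  oil_jar [368. 347.] 0.61 [0.59 0.21 0.  ]
  oil_jar [201. 207.] 0.24 [ 0.611 -0.408  0.   ]
side [ 0.49  -0.827  1.153]
  supply_box [365. 264.] 0.6 [0.611 0.021 0.   ]
  breaker_a [357. 256.] 0.58 [0.587 0.022 0.03 ]
  breaker_a_pivot [355. 239.] 0.83 [0.58  0.028 0.095]
  lever_a_tip [354. 223.] 0.58 [0.575 0.023 0.16 ]
  sanding_block [322. 269.] 0.61 [ 0.5   -0.014  0.03 ]
  mallet [326. 158.] 0.56 [0.519 0.418 0.   ]
  mug [294. 452.] 0.8 [ 0.432 -0.451  0.   ]
  mug [336. 241.] 0.29 [0.538 0.096 0.   ]
  mug [373. 427.] 0.24 [ 0.597 -0.403  0.   ]
  oil_jar [350. 209.] 0.62 [0.581 0.213 0.   ]
wrist [0.156 0.661 0.374]
```

```bash
python3 -c "
import cv2
for n in ['scene','side']:
    i=cv2.imread(f'pics/{n}0.png')[150:400,200:500]; cv2.imwrite(f'pics/{n}0c.png',cv2.resize(i,None,fx=2.4,fy=2.4,interpolation=cv2.INTER_CUBIC))"
```

```text
(no output)
```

View pics/scene0c.png

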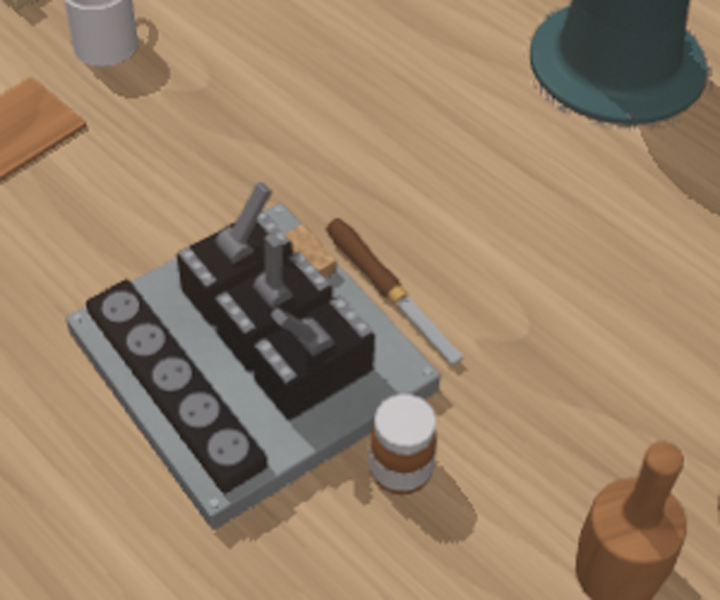

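View pics/side0c.png

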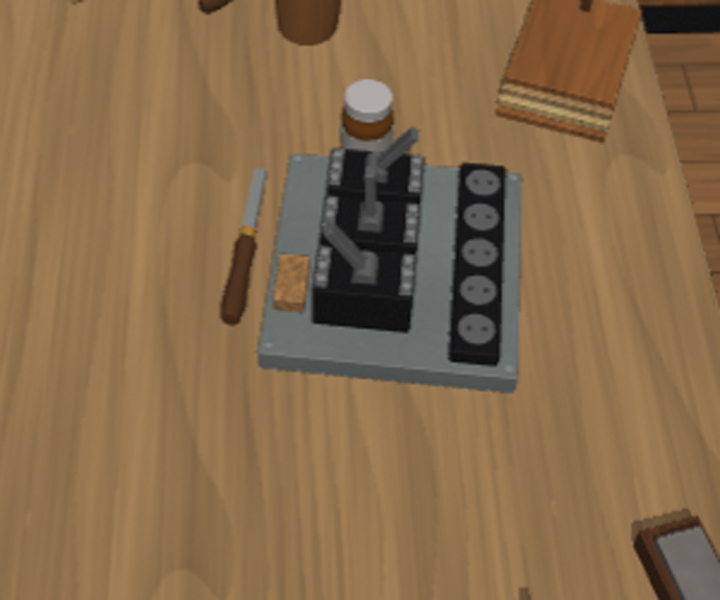

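The tripped breaker is the middle one: its lever is near upright at scene px ~(313,250) and side px ~(354,225). Its neighbours are on (+y side) and off (-y side). I'll move the wrist camera over it, high up, with the fingers shut.

Emit:
{"op": "step_arm", "data": {
  "series": [0,0,-0.06,0,-0.04,-0.03,-0.08,-0.15,-0.085,-0.06,-0.08,-0.3,-0.13,-0.09,-0.08,-0.35,-0.175,-0.125,-0.08,-0.35,-0.22,-0.155,-0.08,-0.35,-0.265,-0.185,-0.08,-0.35,-0.31,-0.215,-0.08,-0.35],
  "gripper": 0
}}

```text
time: 2.35
tool_pos: [0.4487, 0.3258, 0.3116]
tcp_rot: [-0.005, 3.141, 0.001]
wrist_force: [0.7, 0.8, -0.2]
width: -0.001
grip_force: 0.0
```

Emit:
{"op": "step_arm", "data": {
  "series": [-0.03,-0.045,0,0,-0.06,-0.09,0,0,-0.09,-0.135,0,0,-0.12,-0.18,0,0,-0.15,-0.225,0,0,-0.18,-0.27,0,0,-0.21,-0.305,0,0,-0.21,-0.305,0,0]
}}

```text
time: 3.35
tool_pos: [0.6602, 0.02, 0.3105]
tcp_rot: [-0.001, -3.141, 0.001]
wrist_force: [-0.3, -0.2, 0.0]
width: 0.003
grip_force: 0.0
```

```bash
cat > b.py <<'E'
from h import *
np.set_printoptions(precision=4,suppress=True)
p=cam('wrist');save(p,'w1.png')
print(p['Tw'])
P={'w':p,'sc':cam('scene'),'si':cam('side')}
for l in ['supply_box','breaker_a','breaker_a_pivot','lever_a_tip','lever_b_tip','lever_c_tip']:
  for k in P:
    for r in viewer.spot_point(P[k],l)[:3]: print(k,l,np.round(r['point'],1),round(r['score'],2),atz(P[k],r['point'],{'s':0,'b':.03,'l':.16}[l[0]] if 'pivot' not in l else .095))
E
python3 b.py
```

```text
[[ 0.0015 -0.9523 -0.3052  0.5823]
 [ 1.      0.0009  0.0021  0.0197]
 [-0.0017 -0.3052  0.9523  0.453 ]
 [ 0.      0.      0.      1.    ]]
sc supply_box [302.9 298.6] 0.96 [0.6084 0.0139 0.    ]
sc supply_box [507.2 406. ] 0.17 [0.4833 0.5126 0.    ]
si supply_box [365.4 262.9] 0.95 [0.6112 0.0235 0.    ]
w breaker_a [323.9 120.1] 0.55 [0.5806 0.0246 0.03  ]
sc breaker_a [317.  287.5] 0.79 [0.5765 0.0295 0.03  ]
sc breaker_a [310.1 270.2] 0.33 [ 0.554  -0.0194  0.03  ]
si breaker_a [355.4 255.5] 0.63 [0.5842 0.0253 0.03  ]
w breaker_a_pivot [321.6 117.3] 0.74 [0.5783 0.0217 0.095 ]
sc breaker_a_pivot [312.5 269.6] 0.71 [0.5809 0.0219 0.095 ]
si breaker_a_pivot [352.1 242. ] 0.92 [0.5731 0.0174 0.095 ]
si breaker_a_pivot [302.  251.1] 0.31 [ 0.4512 -0.0076  0.095 ]
si breaker_a_pivot [349.6 214.1] 0.23 [0.5716 0.1081 0.095 ]
w lever_a_tip [325.7 113.9] 0.76 [0.5765 0.0244 0.16  ]
sc lever_a_tip [310.2 250.4] 0.51 [0.5817 0.0185 0.16  ]
si lever_a_tip [356.1 219.3] 0.61 [0.5811 0.0339 0.16  ]
w lever_b_tip [472.8 129. ] 0.6 [0.587  0.1395 0.16  ]
w lever_b_tip [397.3 177.4] 0.55 [0.6252 0.0822 0.16  ]
sc lever_b_tip [313.5 277.8] 0.53 [0.626  0.0778 0.16  ]
si lever_b_tip [374.2 204.6] 0.71 [0.6276 0.0798 0.16  ]
si lever_b_tip [373.  426.6] 0.45 [ 0.5829 -0.4618  0.16  ]
w lever_c_tip [245.1  55. ] 0.61 [ 0.5343 -0.0352  0.16  ]
w lever_c_tip [323.5 119.3] 0.53 [0.5805 0.0228 0.16  ]
sc lever_c_tip [308.9 228.4] 0.75 [ 0.5411 -0.0308  0.16  ]
si lever_c_tip [335.8 245.9] 0.53 [ 0.5303 -0.0449  0.16  ]
```

View pics/w1.png

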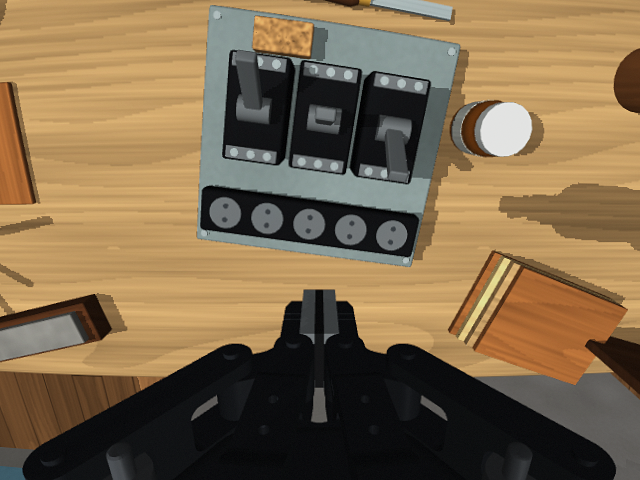

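The wrist view shows the tripped lever end-on at (323,118). Its off neighbour is at (250,75) and its on neighbour at (397,150). The box is yawed a few degrees, which I'll compute from the screws.

```bash
cat > c.py <<'E'
from h import *
np.set_printoptions(precision=4,suppress=True)
p=cam('wrist')
S=[atz(p,u,.03) for u in [(217,15),(453,49),(406,260),(204,233)]]
print(S)
a=S[1]-S[0];b=S[2]-S[3];c=S[3]-S[0];d=S[2]-S[1]
print([np.arctan2(-v[0],v[1]) for v in(a,b)],[np.arctan2(v[1],v[0]) for v in(c,d)],[np.linalg.norm(v) for v in (a,b,c,d)])
th=np.mean([np.arctan2(-v[0],v[1]) for v in(a,b)]+[np.arctan2(v[1],v[0]) for v in(c,d)])
C=np.mean(S,0);ex=np.array([np.cos(th),np.sin(th),0]);ey=np.array([-np.sin(th),np.cos(th),0])
print('th',th,'C',C,'pivot from box',C-.03*ex)
for q in (.5,.6,.7,.8):
  piv=C-.03*ex;piv[2]=.095
  f=lambda s:proj(p,piv+.07*(np.sin(q-.6)*ex+np.cos(q-.6)*np.array([0,0,1]))+s*.008*ey+.005*ex)
  print(q,f(-1),f(1))
E
python3 c.py; python3 -c "
import cv2
i=cv2.imread('pics/w1.png')[60:200,220:440]; cv2.imwrite('pics/w1c.png',cv2.resize(i,None,fx=3.6,fy=3.6,interpolation=cv2.INTER_CUBIC))"
```

```text
[array([ 0.4724, -0.085 ,  0.03  ]), array([0.5043, 0.1651, 0.03  ]), array([0.7456, 0.131 , 0.03  ]), array([ 0.711 , -0.1184,  0.03  ])]
[np.float64(-0.12711838723721952), np.float64(-0.13796789710663773)] [np.float64(-0.13906377072525317), np.float64(-0.14027295873030093)] [np.float64(0.2520877070984182), np.float64(0.2517752529956614), np.float64(0.24091571487310287), np.float64(0.24365119191623658)]
th -0.13610575344985285 C [0.6083 0.0232 0.03  ] pivot from box [0.5786 0.0272 0.03  ]
0.5 [315.8192 114.2328] [336.7516 117.2867]
0.6 [314.566  123.7191] [335.3877 126.7359]
0.7 [313.3408 133.0844] [334.0015 136.0573]
0.8 [312.164  142.1707] [332.6176 145.094 ]
```

View pics/w1c.png

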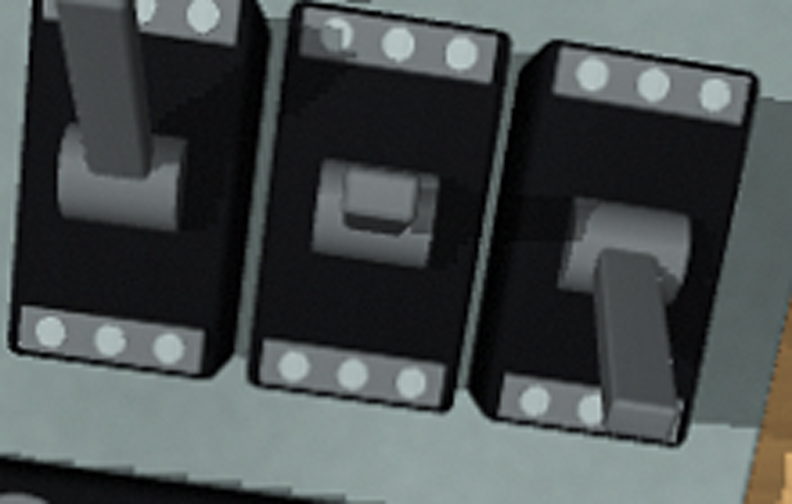

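Emit:
{"op": "step_arm", "data": {
  "series": [0.015,0,0.03,0.07,0.036,0,0.07,0.136,0.036,0,0.11,0.136,0.036,0,0.14,0.136,0.036,0,0.16,0.136,0.036,0,0.171,0.136,0.036,0,0.171,0.136,0.036,0,0.171,0.136]
}}

```text
time: 5.45
tool_pos: [0.624, 0.0228, 0.1417]
tcp_rot: [0.208, 3.132, 0.0]
wrist_force: [-0.4, 0.1, -0.3]
width: 0.004
grip_force: 0.0
```

```bash
cat > d.py <<'E'
from h import *
import sys
p=cam('wrist');a=p['image'][0:300,170:470];s=cam('side');b=s['image'][180:280,300:400]
cv2.imwrite('pics/'+sys.argv[1],np.hstack([cv2.resize(a,(450,450)),cv2.resize(b,(350,450)[:1]*2 if 0 else (340,450),interpolation=cv2.INTER_CUBIC)])[...,::-1])
E
python3 d.py d1.png
```

```text
(no output)
```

View pics/d1.png

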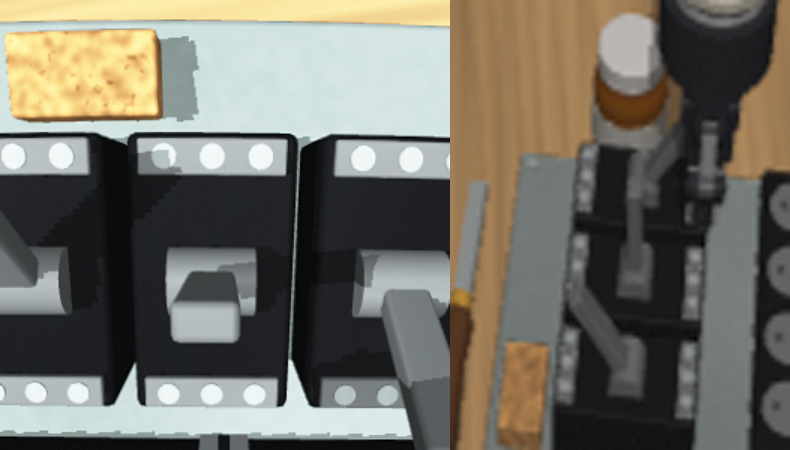

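The lever sits straight ahead of the shut fingers, about 5 mm to the side, and the neighbours are clear. I'll push towards off in stages.

Emit:
{"op": "step_arm", "data": {
  "series": [0.01,-0.004,0.002,0,0.02,-0.004,0.002,0,0.026,-0.004,0.002,0,0.03,-0.004,0.002,0,0.034,-0.004,0.002,0,0.037,-0.004,0.002,0,0.04,-0.004,0.002,0,0.04,-0.004,0.002,0]
}}

```text
time: 6.55
tool_pos: [0.5825, 0.0242, 0.1383]
tcp_rot: [-0.208, -3.134, -0.0]
wrist_force: [1.2, 0.2, -0.4]
width: -0.001
grip_force: 0.4
```

Emit:
{"op": "step_arm", "data": {
  "series": [0.002,0,0,0,0.004,0,0,0,0.006,0,0,0,0.008,0,0,0,0.009,0,0,0,0.01,0,0,0,0.011,0,0,0,0.011,0,0,0]
}}

```text
time: 7.55
tool_pos: [0.5748, 0.0253, 0.1397]
tcp_rot: [0.208, 3.128, -0.0]
wrist_force: [7.4, -0.3, -0.8]
width: -0.001
grip_force: 3.4
```

Emit:
{"op": "step_arm", "data": {
  "series": [0.001,0,0,0,0.002,0,0,0,0.003,0,0,0,0.004,0,0,0,0.004,0,0,0]
}}

```text
time: 8.18
tool_pos: [0.5709, 0.0258, 0.1398]
tcp_rot: [0.208, 3.128, -0.0]
wrist_force: [7.8, -1.5, -1.6]
width: -0.005
grip_force: 3.2
```

Emit:
{"op": "step_arm", "data": {
  "series": [0.001,0,0,0,0.002,0,0,0,0.002,0,0,0]
}}

```text
time: 8.55
tool_pos: [0.569, 0.0261, 0.1399]
tcp_rot: [0.208, 3.127, -0.0]
wrist_force: [8.2, -0.7, -0.5]
width: -0.0
grip_force: 3.3
```

Emit:
{"op": "step_arm", "data": {
  "series": [0.001,0,0,0,0.002,0,0,0,0.002,0,0,0]
}}

```text
time: 8.93
tool_pos: [0.5672, 0.0263, 0.14]
tcp_rot: [0.208, 3.127, -0.0]
wrist_force: [8.7, -0.7, -0.5]
width: -0.004
grip_force: 3.4
```

Emit:
{"op": "step_arm", "data": {
  "series": [0.001,0,0,0,0.001,0,0,0]
}}

```text
time: 9.18
tool_pos: [0.5663, 0.0265, 0.1401]
tcp_rot: [0.208, 3.127, -0.0]
wrist_force: [8.1, -2.2, 0.2]
width: 0.005
grip_force: 3.4
```

Emit:
{"op": "step_arm", "data": {
  "series": [0.001,0,0,0,0.001,0,0,0]
}}

```text
time: 9.43
tool_pos: [0.5653, 0.0266, 0.1402]
tcp_rot: [0.208, 3.127, -0.0]
wrist_force: [8.5, -1.0, 0.1]
width: 0.003
grip_force: 3.5
```

Emit:
{"op": "step_arm", "data": {
  "series": [0.001,0,0,0,0.001,0,0,0]
}}

```text
time: 9.68
tool_pos: [0.5644, 0.0267, 0.1402]
tcp_rot: [0.208, 3.127, -0.0]
wrist_force: [8.8, -2.2, 0.5]
width: 0.003
grip_force: 3.5
```

Emit:
{"op": "step_arm", "data": {
  "series": [0.001,0,0,0,0.001,0,0,0]
}}

```text
time: 9.93
tool_pos: [0.5635, 0.0268, 0.1403]
tcp_rot: [0.208, 3.126, 0.0]
wrist_force: [8.8, -2.1, 0.2]
width: 0.004
grip_force: 3.5
```

Emit:
{"op": "step_arm", "data": {
  "series": [0.001,0,0,0,0.001,0,0,0]
}}

```text
time: 10.18
tool_pos: [0.5631, 0.0269, 0.1405]
tcp_rot: [0.208, 3.125, -0.0]
wrist_force: [9.7, -1.6, 0.4]
width: -0.004
grip_force: 4.0
```

Emit:
{"op": "step_arm", "data": {
  "series": [0.001,0,0,0,0.001,0,0,0]
}}

```text
time: 10.42
tool_pos: [0.5628, 0.027, 0.1409]
tcp_rot: [0.208, 3.124, -0.0]
wrist_force: [11.0, -1.5, 0.2]
width: -0.007
grip_force: 4.6
```

Emit:
{"op": "step_arm", "data": {
  "series": [0.001,0,0,0,0.001,0,0,0]
}}

```text
time: 10.68
tool_pos: [0.5624, 0.027, 0.1413]
tcp_rot: [0.207, 3.122, -0.0]
wrist_force: [11.5, -2.8, 1.6]
width: 0.004
grip_force: 4.9
```

The force climbs while the motion stalls, so the lever is at the stop. I'll press slightly more and hold.

Emit:
{"op": "step_arm", "data": {
  "series": [0.001,0,0,0,0.0015,0,0,0,0.0015,0,0,0,0.0015,0,0,0,0.0015,0,0,0,0.0015,0,0,0,0.0015,0,0,0,0.0015,0,0,0]
}}

```text
time: 11.68
tool_pos: [0.562, 0.0271, 0.1418]
tcp_rot: [0.207, 3.12, -0.0]
wrist_force: [13.8, -2.1, 1.8]
width: 0.002
grip_force: 6.0
```

```bash
python3 d.py d2.png
```

```text
(no output)
```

View pics/d2.png

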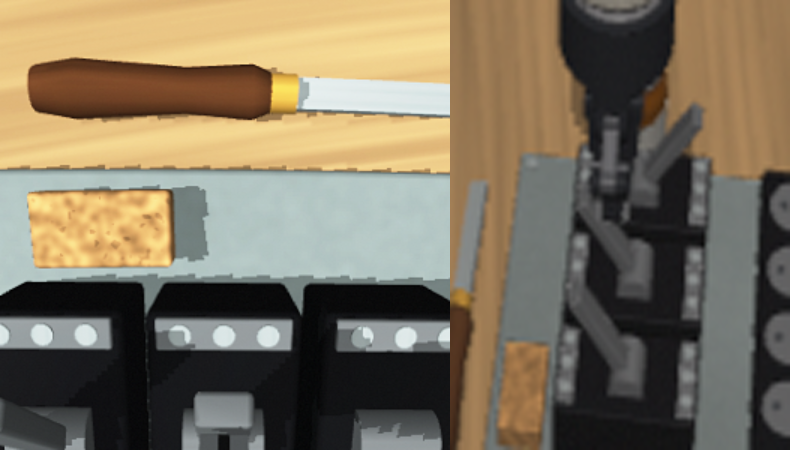

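Side view: the lever is parallel to the off neighbour, so it's home. Now I'll release it, lift, and go around to its -x side.

Emit:
{"op": "step_arm", "data": {
  "series": [-0.008,0,0,0,-0.02,0,0,0,-0.03,0,-0.02,0,-0.03,0,-0.065,0,0.01,0,-0.065,0,0.05,0,-0.065,0,0.05,0,-0.03,0,0.05,0,0,0]
}}

```text
time: 12.78
tool_pos: [0.5041, 0.0346, 0.1367]
tcp_rot: [-0.208, -3.132, 0.0]
wrist_force: [0.5, 0.2, 0.8]
width: -0.0
grip_force: 0.0
```

Emit:
{"op": "step_arm", "data": {
  "series": [0,0,0,0,-0.01,0,0,0,-0.02,0,0,0,-0.03,0,0,0,-0.036,0,0,0,-0.042,0,0,0,-0.048,0,0,0,-0.048,0,0,0]
}}

```text
time: 13.78
tool_pos: [0.5539, 0.028, 0.1382]
tcp_rot: [0.208, 3.134, -0.0]
wrist_force: [-0.6, 0.1, -0.0]
width: 0.002
grip_force: 0.0
```

Emit:
{"op": "step_arm", "data": {
  "series": [-0.005,0,0,0,-0.01,0,0,0,-0.014,0,0,0,-0.018,0,0,0,-0.021,0,0,0,-0.024,0,0,0,-0.024,0,0,0]
}}

```text
time: 14.65
tool_pos: [0.5774, 0.0248, 0.138]
tcp_rot: [-0.209, -3.135, 0.0]
wrist_force: [-1.6, 0.0, 0.1]
width: -0.002
grip_force: 0.4
```

Emit:
{"op": "step_arm", "data": {
  "series": [-0.002,0,0,0,-0.004,0,0,0,-0.006,0,0,0,-0.006,0,0,0]
}}

```text
time: 15.15
tool_pos: [0.5836, 0.0241, 0.1384]
tcp_rot: [0.208, 3.134, 0.0]
wrist_force: [-1.2, 0.5, -0.6]
width: -0.002
grip_force: 0.4
```

Emit:
{"op": "step_arm", "data": {
  "series": [-0.002,0,0,0,-0.004,0,0,0,-0.006,0,0,0,-0.006,0,0,0]
}}

```text
time: 15.65
tool_pos: [0.5896, 0.0232, 0.1384]
tcp_rot: [0.208, 3.134, -0.0]
wrist_force: [-0.6, 1.1, -0.4]
width: -0.0
grip_force: 0.3
```

Emit:
{"op": "step_arm", "data": {
  "series": [-0.0015,0,0,0,-0.003,0,0,0,-0.003,0,0,0]
}}

```text
time: 16.02
tool_pos: [0.5924, 0.0228, 0.1383]
tcp_rot: [0.208, 3.134, -0.0]
wrist_force: [-0.4, -0.5, -0.2]
width: -0.001
grip_force: 0.4
```

Emit:
{"op": "step_arm", "data": {
  "series": [-0.001,0,0,0,-0.002,0,0,0,-0.002,0,0,0]
}}

```text
time: 16.4
tool_pos: [0.5939, 0.0226, 0.1382]
tcp_rot: [-0.208, -3.134, -0.0]
wrist_force: [-2.2, 0.1, 0.9]
width: -0.003
grip_force: 1.0
```

Emit:
{"op": "step_arm", "data": {
  "series": [-0.001,0,0,0,-0.002,0,0,0,-0.002,0,0,0]
}}

```text
time: 16.77
tool_pos: [0.5942, 0.0226, 0.1381]
tcp_rot: [-0.208, -3.13, -0.0]
wrist_force: [-8.3, 1.5, 4.5]
width: 0.003
grip_force: 4.4
```

Emit:
{"op": "step_arm", "data": {
  "series": [-0.001,0,0,0,-0.002,0,0,0,-0.002,0,0,0]
}}

```text
time: 17.15
tool_pos: [0.5943, 0.0226, 0.138]
tcp_rot: [-0.208, -3.126, -0.0]
wrist_force: [-12.4, 2.2, 8.1]
width: 0.002
grip_force: 7.6
```

On the stop. Back off, rise clear, and check.

Emit:
{"op": "step_arm", "data": {
  "series": [0.008,0,0,0,0.025,0,0,0,0.045,0,-0.02,0,0.05,0,-0.06,0,0.05,0,-0.1,0,0,0,-0.14,0,-0.05,0,-0.17,0,-0.06,0,-0.17,0]
}}

```text
time: 18.15
tool_pos: [0.6612, 0.0137, 0.312]
tcp_rot: [0.209, 3.127, 0.0]
wrist_force: [-0.8, 0.3, 0.3]
width: 0.0
grip_force: 0.0
```

Run:
```python
from h import *
p=cam('wrist');a=p['image'][0:300,120:520];s=cam('side');b=s['image'][180:280,300:400]
cv2.imwrite('pics/f.png',np.hstack([cv2.resize(a,(450,338)),cv2.resize(b,(338,338),interpolation=cv2.INTER_CUBIC)])[...,::-1])
```

```text
(no output)
```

View pics/f.png

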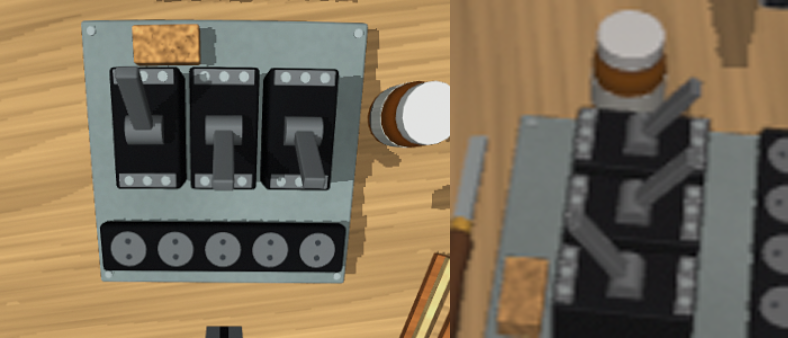

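The middle lever is now fully on, parallel to its on neighbour. The off lever and the other things haven't moved.

```bash
python3 -c "from workcell import job;print(job.finish_job())"
```

```text
the job is handed in; nothing more can be done
None
```

The tripped middle breaker was pushed to its off stop (about 14 N at most), held there for about a second, then thrown fully on and released. The other two levers and the things near the box look undisturbed, and the job was handed in at about 18 s.

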